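# Put the washed mini chopper together and hold its lid at pulse

### The arm

A 6-joint arm with a two-finger parallel gripper is mounted at the origin on a cart in front of the work surface, level with it; the furniture and walls round the work are solid. World frame = base frame: x ahead of the robot, y to its left, z up, the work surface at z = 0. Lengths are in m, angles in rad, forces in N, time in s.
With the tool pointing down it reaches from about 0.325 to 0.9 m from the base axis. Payload 6.1 kg.
Tool frame: the origin (TCP) lies at the very end of the fingers, on their centre line; the grasp point (between the pads) lies 19 mm behind it; z points along the fingers, y is the line along which they close (so a half turn about z gives the same grasp; the last joint's range is limited). The gripper opens to 85 mm and grips with 20 to 120 N. Pads are 22 mm wide; open, the fingers measure 114 mm over their backs; the gripper's body (76 mm by 85 mm) begins 54 mm behind the grasp point. The pads swing forward as they close: fully open they stand 13 mm farther back than shut.
Start: joints at [1.213, 0.22, 1.526, -0, 1.395, -0.126], TCP at [0.144, 0.608, 0.231] pointing down, gripper open.
Joint ranges: [-2.98, 2.98], [-0.91, 2.08], [0.09, 2.57], [-1.24, 4.39], [0.2, 2.65], [-2.68, 2.68]. Speed limits (rad/s): [2.57, 2.57, 3.01, 3.14, 3.14, 3.14].

### API

Orientations are given as a unit quaternion [x, y, z, w].
In Python, from station import env, camera, calibration gives the robot as it stands. Calls block until the motion is done:
- env.reach(position, orientation): joint-space move of the TCP to a pose.
- env.servo_line(position, rate=0.15, rot=None, f_stop=None): straight line of the TCP; rot=None keeps the orientation; rate is the mean speed in m/s. With f_stop (N) it stops when the force on the tool has changed by that much, and returns True; else False.
- env.move_joints(angles): joint-space move.
- env.ungrasp() and env.close(effort=None): open the fingers fully, or close them until they stop; effort is the grip in N (None keeps the last).
- env.wait(seconds).
- env.solve_ik(position, orientation): joint angles nearest the present ones, or None.
- env.sense(): the state.
- camera(name): name is "side" or "top" or "wrist"; returns the picture (420x560x3 uint8, red, green, blue); there is no depth.
- calibration(name): a dict with "mtx" (3x3 intrinsics, pixels), "T" (4x4, takes a point from camera to world coordinates). Camera axes: x right, y down, z forward; pixel columns grow to the right and rows downward; lengths in m; the calibration is good to about 2 mm. A picture is of the moment at which its call begins: read the wrist's pose just before it. calibration takes no time and is no camera call; for the wrist camera it gives the pose at the moment of the call.
A pose or a line that the arm cannot do raises env.Unreachable and nothing moves.
- env.finish_job(): hands the job in; it is judged then, once.
The state is a dict: "clock": time; "joints": joint angles; "qd": joint speeds; "joint_torque": joint torques, N m; "tool_pos": TCP position; "tool_rot": TCP orientation; "contact_force": force on the tool from outside, world axes, zero at the start; "torque": the same for the moment, N m; "finger_gap": opening from 0.0 (shut) to 1.0 (fully open); "grasp_force": force on a finger pad.
Only numpy, scipy, OpenCV 4.12 (cv2) and the standard library are available. Lean on these libraries where they do the work, as an engineer would, in place of code of your own. Each camera call takes 0.05 s, during which the arm holds its last target. There are 200 camera calls.

### The job

The mini chopper has just been washed: put its blade hub fully down on the spindle in the bowl and let go of it, then set the lid in with its two lugs down through the gaps in the collar, and turn it clockwise against its spring to the pulse dot, about half-way to the lock. Keep it there: the program finishes while the gripper still holds the lid at pulse, and the lid must never be turned on past the lock click. Leave the other things on the worktop where they are.

Things in the scene. Friction and masses are not known exactly. Their poses are not given: they have to be found in the camera images.
- chopper: white round motor base, 150 mm across, 144 mm high, standing fixed; on top a steel bowl 94 mm across inside, 60 mm deep, with an upright spindle. Origin under its centre; z up, x towards one of the two entry gaps in its collar (the other at -x). A solid stop bars turning the lid anticlockwise from the gaps, seen from above.
- spindle_tip (a point): tip of the steel spindle in the middle of the bowl, 124 mm above the worktop. The spindle is 12 mm thick, the last 6 mm taper to 5 mm at the tip; the tip is 50 mm above the small round step on which the hub's foot comes to rest. Axes as the chopper's.
- bowl_rim (a point): centre of the bowl's rim, on the spindle's axis, 130 mm above the worktop. The lid comes to rest on this rim. Round it stands a grey collar 14 mm high, 140 mm across outside; its inward lip (top 4.5 mm) leaves a 105 mm opening, with two gaps about 20 mm wide at the chopper's +x and -x, cut out to 61 mm from the axis. Under the lip runs a 9.5 mm high track for the lugs.
- pulse_dot (a point): white raised dot (6 mm) on the collar's top, 61.5 mm from the axis, 0.62 rad clockwise (from above) of the entry gap at +x; a second dot lies opposite. At pulse the lid's bar grip points at the dots. Short raised radial bars 1.25 rad clockwise of the gaps mark the lock.
- hub_center (a point): half-way up the blade hub: loose upright white core, 70 mm high, 22 mm thick, 34 mm foot, 70 g, z up its axis. A bore from below, 15 mm wide, 54 mm deep, goes over the spindle at any yaw. Two blades reach 38 mm out, 10 and 32 mm above the foot: grip the top 25 mm. Fully down its top is level with the collar's top; in the bowl open the fingers only as far as needed.
- hub_foot (a point): centre of the blade hub's underside, 35 mm below hub_center. Fully down it lies 50 mm below the spindle tip and 56 mm below the bowl rim.
- lid_grip (a point): middle of the lid's bar grip: 62 mm long (along x), 16 mm thick (along y), 26 mm high. The lid is a loose grey disc 100 mm across, right way up, 160 g, underside 40 mm below this point, flat top 14 mm below. Two lugs, 14 mm wide, 6.5 mm high, stand out at its foot at +x and -x to 58 mm from the axis. Same turned half round. Seated, this point is 40 mm above the bowl rim.
- switch_ring (a joint): turn of the sprung switch ring under the lip, rad clockwise; 0 at rest. The lugs meet it after 0.07 rad and push it: lid turned by A from the gaps reads about A - 0.07. 0.55 at the dot; pulse is on from 0.40 to 0.70. Its spring turns the lid back with 0.10 N m at 0, 0.16 N m at the dot. At 0.78 the lugs meet two sprung bumps; about 0.5 N m takes them over and into the lock, at 1.18.
- garlic: bulb of garlic, 56 mm, bystander; origin under its centre
- teaspoon: steel teaspoon lying along its x axis, 130 mm long, bystander; origin under its centre
- food_tub: clear food tub with a red lid, 89 x 119 x 56 mm, bystander; origin under its centre
- tomato_tin: food tin, 75 mm across, 58 mm high, bystander; origin under its centre
- mug: white mug, 89 mm across, 98 mm high, bystander; origin under its centre
Not all that is in view belongs to the job. Leave any yellow look-alike of the part that bears lid_grip alone.

How it is judged:
By the outcome, as a careful person would: the job done as asked, in the order asked, and still so for the second after the job is handed in, while the arm keeps its last pose, push and grip.
It also fails if it takes over 64 s, if anything falls off the work surface, if the arm or the gripper's body presses on something with over 40 N, if the wrist force passes 120 N, or if a joint passes its speed limit or range.

## Working session

There is one attempt and no reset: what is moved stays moved. The work goes in short steps, each a Python script; the robot and the scene stay as the last script left them, time stands still between calls to the robot, and variables do not carry over. Pictures are saved under pics/ and viewed, at most 10 in all, crops included, and the job is handed in when it is done.

```bash
mkdir -p pics; ls; python3 - <<'E'
from station import env,camera,calibration
import cv2,numpy as np
ims=[]
for n in("top","side"):
    im=camera(n); cv2.imwrite(f"pics/{n}0.png",im[:,:,::-1]); ims.append(im)
    c=calibration(n); print(n,np.round(c["mtx"],1).tolist(),np.round(c["T"],3).tolist())
c=calibration("wrist");print(np.round(c["mtx"],1).tolist(),np.round(c["T"],3).tolist())
print(env.sense())
E
```

```text
pics
top [[391.0, 0.0, 278.2], [0.0, 391.0, 206.8], [0.0, 0.0, 1.0]] [[0.028, -0.992, 0.124, 0.45], [-1.0, -0.029, -0.005, 0.064], [0.009, -0.124, -0.992, 1.232], [0.0, 0.0, 0.0, 1.0]]
side [[429.6, 0.0, 286.1], [0.0, 429.6, 211.9], [0.0, 0.0, 1.0]] [[-0.826, -0.296, 0.479, -0.166], [-0.563, 0.405, -0.72, 1.176], [0.019, -0.865, -0.501, 0.881], [0.0, 0.0, 0.0, 1.0]]
[[301.1, 0.0, 282.5], [0.0, 301.1, 213.3], [0.0, 0.0, 1.0]] [[0.23, 0.931, 0.283, 0.072], [0.973, -0.22, -0.067, 0.624], [-0.0, 0.291, -0.957, 0.373], [0.0, 0.0, 0.0, 1.0]]
{'clock': 0.1, 'joints': array([ 1.21287625e+00,  2.21170990e-01,  1.52751301e+00, -1.46432569e-05,
        1.39469007e+00, -1.26145558e-01]), 'qd': array([-0.00108621, -0.0027834 , -0.00227296,  0.00190267, -0.00128775,
        0.00081077]), 'joint_torque': array([ 1.24061040e-03, -4.98243213e+01, -3.90542543e+01, -2.96028356e-04,
        5.70264354e-03,  2.39396718e-05]), 'tool_pos': array([0.14340737, 0.60775946, 0.2302853 ]), 'tool_rot': array([ 1.15626716e-01,  9.93292338e-01, -8.66473315e-04, -2.06484669e-04]), 'contact_force': array([-0.45019873, -0.69227942, -0.2373818 ]), 'torque': array([-0.0295796 ,  0.01431516, -0.01387224]), 'grasp_force': 0.0, 'finger_gap': 0.9994010910481342}
```

View pics/top0.png

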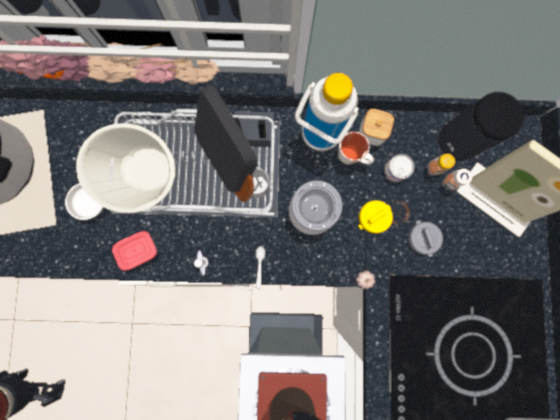

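View pics/side0.png

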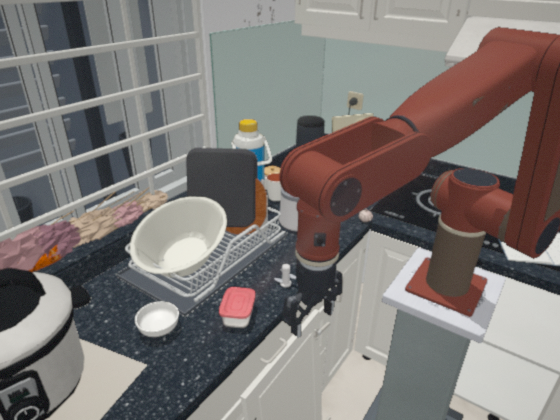

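The top view shows the chopper at (316,207) and the white hub at (201,262). There are two lid candidates: yellow at (376,217) and grey at (426,238). The grey one fits, because the task says grey and to leave the yellow look-alike alone. I'll get rough positions by casting rays, plus an enlarged crop to confirm.

```bash
cat > h.py <<'E'
from station import env,camera,calibration
import cv2,numpy as np
from scipy.spatial.transform import Rotation as R
def ray(c,uv):
    d=c["T"][:3,:3]@np.linalg.solve(c["mtx"],[uv[0],uv[1],1.]); return c["T"][:3,3],d/np.linalg.norm(d)
def plane(c,uv,z):
    o,d=ray(c,uv); return o+d*(z-o[2])/d[2]
def cross(rs):  # least squares meeting point of rays
    A=np.zeros((3,3));b=np.zeros(3)
    for o,d in rs:
        P=np.eye(3)-np.outer(d,d);A+=P;b+=P@o
    p=np.linalg.solve(A,b); return p,[round(1e3*np.linalg.norm(np.cross(p-o,d)),1) for o,d in rs]
def proj(c,p):
    q=np.linalg.inv(c["T"])@np.r_[p,1]; q=c["mtx"]@q[:3]; return q[:2]/q[2]
def down(yaw): # tool pointing down; y axis (closing line) at world angle yaw+90deg, x at yaw
    return (R.from_euler("z",yaw)*R.from_euler("x",np.pi)).as_quat()
def save(n,im): cv2.imwrite(f"pics/{n}.png",np.ascontiguousarray(im[:,:,::-1]))
E
python3 - <<'E'
from h import *
c=calibration("top")
for n,uv,z in [("chopper",(316,207),.14),("hub",(201,262),.07),("lid",(426,238),.04),("yel",(376,217),.04),("garlic",(366,280),.03),("spoon",(260,265),0),("tub",(135,251),.05)]:
    print(n,plane(c,uv,z).round(3))
im=cv2.imread("pics/top0.png")[150:300,180:460]
cv2.imwrite("pics/crop.png",cv2.resize(im,None,fx=2.8,fy=2.8,interpolation=cv2.INTER_CUBIC))
s=env.sense();Rt=R.from_quat(s["tool_rot"]).as_matrix();w=calibration("wrist")["T"]
print((Rt.T@(w[:3,3]-s["tool_pos"])).round(3),(Rt.T@w[:3,:3]).round(3), Rt.round(2))
for p in[(.42,.29,.3),(.42,.0,.33),(.42,-.25,.3)]: print([ (round(y,2), env.solve_ik(p,down(y)) is not None) for y in np.arange(-3,3.1,.75)])
E
```

```text
chopper [ 0.589 -0.048  0.14 ]
hub [0.425 0.28  0.07 ]
lid [ 0.516 -0.396  0.04 ]
yel [ 0.576 -0.243  0.04 ]
garlic [ 0.384 -0.215  0.03 ]
spoon [0.419 0.109 0.   ]
tub [0.451 0.483 0.05 ]
[ 0.073 -0.    -0.142] [[-0.    -0.957 -0.291]
 [ 1.    -0.     0.001]
 [-0.001 -0.291  0.957]] [[-0.97  0.23 -0.  ]
 [ 0.23  0.97 -0.  ]
 [ 0.   -0.   -1.  ]]
[(np.float64(-3.0), True), (np.float64(-2.25), True), (np.float64(-1.5), False), (np.float64(-0.75), False), (np.float64(0.0), True), (np.float64(0.75), True), (np.float64(1.5), True), (np.float64(2.25), True), (np.float64(3.0), True)]
[(np.float64(-3.0), True), (np.float64(-2.25), True), (np.float64(-1.5), False), (np.float64(-0.75), True), (np.float64(0.0), True), (np.float64(0.75), True), (np.float64(1.5), True), (np.float64(2.25), True), (np.float64(3.0), True)]
[(np.float64(-3.0), True), (np.float64(-2.25), False), (np.float64(-1.5), True), (np.float64(-0.75), True), (np.float64(0.0), True), (np.float64(0.75), True), (np.float64(1.5), True), (np.float64(2.25), True), (np.float64(3.0), True)]
```

View pics/crop.png

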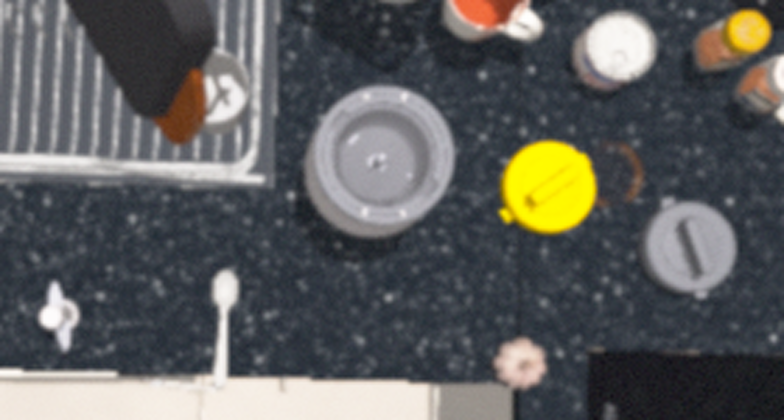

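View pics/mont.png

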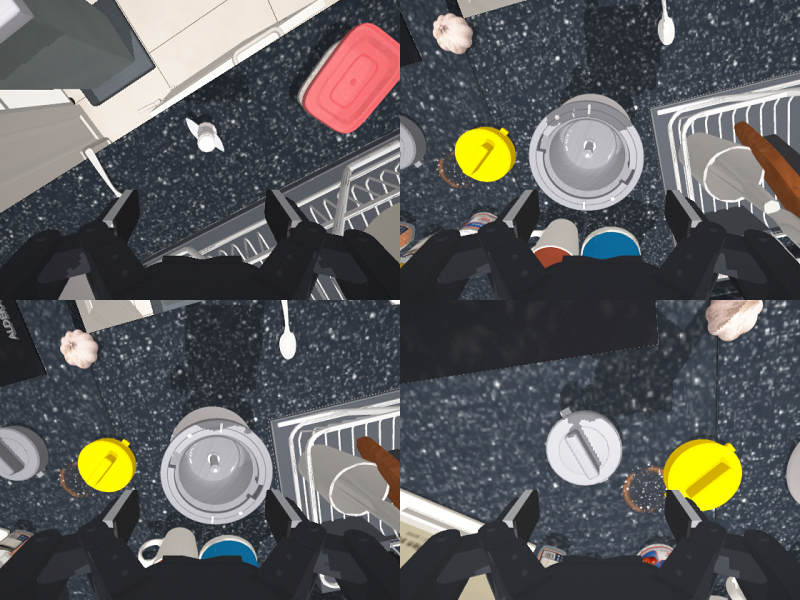

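The montage shows the hub at (205,135) in the top-left panel and the chopper with its collar gaps in the top-right and bottom-left panels. The grey lid is at (583,447), with the yellow one beside it at (703,475). Next is one enlarged composite to confirm the lid and pick out the features.

```bash
python3 - <<'E'
import cv2,numpy as np
def crop(n,x,y,w,h,W,H): return cv2.resize(cv2.imread(f"pics/{n}.png")[y:y+h,x:x+w],(W,H),interpolation=cv2.INTER_CUBIC)
a=crop("chopA",170,110,200,200,400,400); b=crop("chopB",215,130,200,200,400,400)
l=crop("lidA",190,135,150,75*2,200,200); h=crop("hubA",240,130,100,100,200,200); s=crop("side1",200,130,200,100,400,200)
cv2.imwrite("pics/comp.png",np.vstack([np.hstack([a,b]),np.hstack([l,h,s])]))
E
```

```text
(no output)
```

View pics/comp.png

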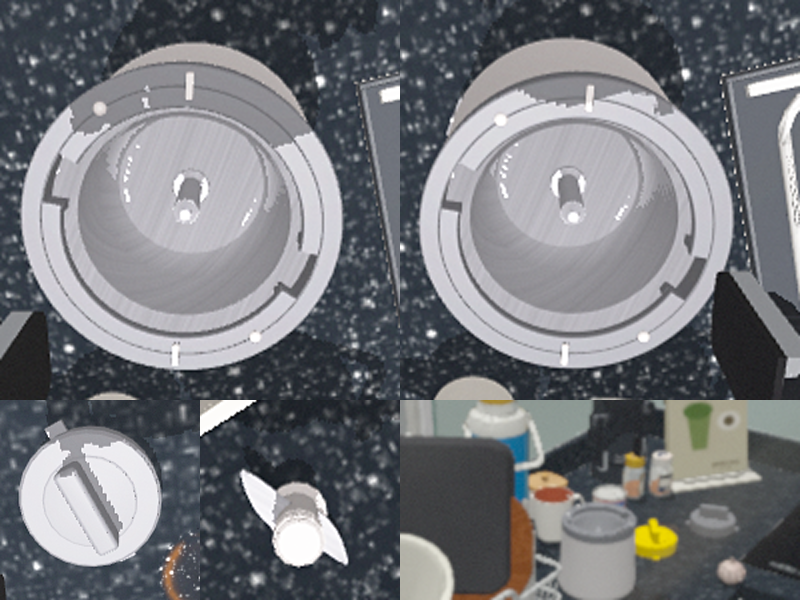

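Confirmed: the grey lid's lug is at composite (57,430) and its bar runs (67,470)–(110,550). The dots (99,108),(255,337), bars (189,86),(175,354) and spindle tip (185,212) all show in view A. Next I'll triangulate the chopper and take close view pairs of the lid and hub.

```bash
cat >> h.py <<'E'
def look(n,p,yaw):
    env.reach(p,down(yaw)); c=calibration("wrist"); im=camera("wrist"); save(n,im)
    np.save(f"pics/{n}_T.npy",c["T"]); return im
def cal(n): return dict(mtx=np.load("pics/mtx.npy"),T=np.load(f"pics/{n}_T.npy"))
E
python3 - <<'E'
from h import *
np.set_printoptions(suppress=True)
pk={"dotG":((99,108),(101,120)),"dotR":((255,337),(243,337)),"barG":((189,86),(190,98)),"barR":((175,354),(165,353)),"tip":((185,212),(173,216))}
P={}
A,B=cal("chopA"),cal("chopB")
for k,(a,b) in pk.items():
    uv=[]
    for n,q,o in(("chopA",a,(170,110)),("chopB",b,(215,130))):
        g=cv2.imread(f"pics/{n}.png",0).astype(float); u,v=int(q[0]/2+o[0]),int(q[1]/2+o[1]); w=g[v-5:v+6,u-5:u+6]
        m=(w>w.max()-25); yy,xx=np.nonzero(m); uv.append((u-5+xx.mean(),v-5+yy.mean()))
    p,e=cross([ray(A,uv[0]),ray(B,uv[1])]); z=.124 if k=="tip" else .145
    P[k]=(plane(A,uv[0],z)+plane(B,uv[1],z))/2
    print(k,np.round(uv,1).tolist(),"tri",p.round(4),e,"planeA",plane(A,uv[0],z)[:2].round(4),"planeB",plane(B,uv[1],z)[:2].round(4))
c=(P["dotG"]+P["dotR"])/2;c2=(P["barG"]+P["barR"])/2
for k in P: d=P[k]-c; print(k,np.hypot(*d[:2]).round(4),np.degrees(np.arctan2(d[1],d[0])).round(1))
print(c,c2)
ims=[look("lidB",(.505,-.39,.14),3.0),look("lidC",(.545,-.42,.16),3.0)]
env.reach((.45,-.25,.32),down(2.9)); env.reach((.42,.2,.25),down(2.6))
ims+=[look("hubB",(.415,.27,.15),2.6),look("hubC",(.43,.31,.17),2.6)]
out=[]
for i,(im,p) in enumerate(zip(ims,[(.516,-.396,.03)]*2+[(.425,.28,.04)]*2)):
    n=["lidB","lidC","hubB","hubC"][i]; u,v=proj(cal(n),np.array(p)).astype(int); s=100 if i<2 else 75
    x,y=max(u-s,0),max(v-int(.75*s),0); w=im[y:y+int(1.5*s),x:x+2*s]; print(n,x,y,400/(2*s)); out.append(cv2.resize(w,(400,300),interpolation=cv2.INTER_CUBIC))
save("comp2",np.vstack([np.hstack(out[:2]),np.hstack(out[2:])])); print(env.sense()["clock"])
E
```

```text
dotG [[219.4, 163.4], [264.8, 189.5]] tri [ 0.537  -0.0691  0.1462] [np.float64(0.3), np.float64(0.3)] planeA [ 0.5368 -0.0692] planeB [ 0.5374 -0.0695]
dotR [[297.1, 278.1], [336.4, 298.2]] tri [ 0.6525 -0.031   0.1477] [np.float64(0.1), np.float64(0.1)] planeA [ 0.654  -0.0311] planeB [ 0.6544 -0.0309]
barG [[264.2, 152.6], [308.9, 181.9]] tri [ 0.5373 -0.0317  0.1538] [np.float64(1.2), np.float64(1.2)] planeA [ 0.5371 -0.0315] planeB [ 0.54   -0.0322]
barR [[257.1, 287.2], [296.9, 307.1]] tri [ 0.6529 -0.0687  0.1477] [np.float64(0.1), np.float64(0.1)] planeA [ 0.6543 -0.0692] planeB [ 0.6549 -0.069 ]
tip [[262.2, 217.3], [301.2, 238.1]] tri [ 0.596  -0.0502  0.1234] [np.float64(0.0), np.float64(0.0)] planeA [ 0.5959 -0.0501] planeB [ 0.5958 -0.0501]
dotG 0.0616 -161.9
dotR 0.0616 18.1
barG 0.06 162.2
barR 0.0619 -17.8
tip 0.0002 16.8
[ 0.59564988 -0.0501765   0.145     ] [ 0.5965824  -0.05046804  0.145     ]
lidB 176 147 2.0
lidC 204 92 2.0
hubB 223 156 2.6666666666666665
hubC 174 155 2.6666666666666665
9.1667
```

View pics/comp2.png

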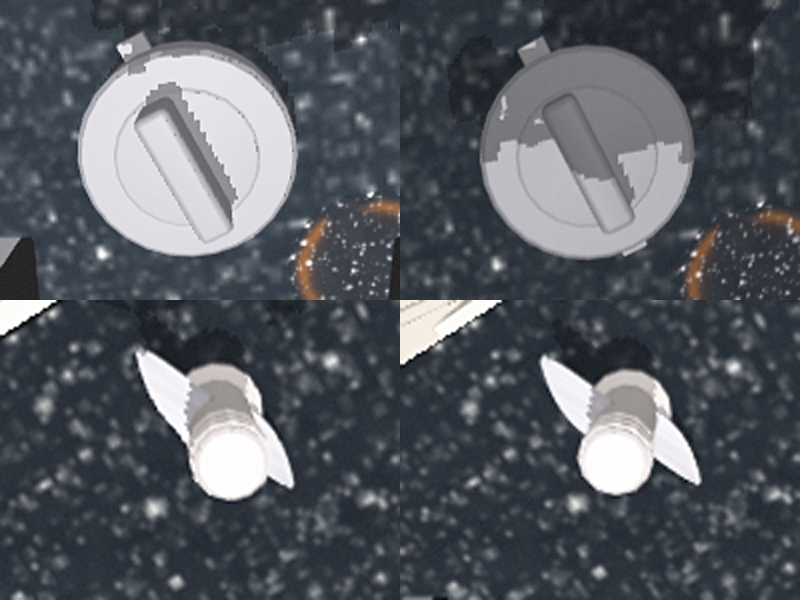

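The close views show the lid's bar top from (151,110) to (218,236) in lidB and from (555,99) to (621,228) in lidC. The hub's top disc centre is at (228,465) in hubB and (616,463) in hubC, with blade tips at (138,350)/(292,487) and (542,357)/(698,484).

```bash
python3 - <<'E'
from h import *
np.set_printoptions(suppress=True,precision=4)
o={"lidB":(176,147,2,0,0),"lidC":(204,92,2,400,0),"hubB":(223,156,8/3,0,300),"hubC":(174,155,8/3,400,300)}
def px(n,q): x,y,s,a,b=o[n]; return ((q[0]-a)/s+x,(q[1]-b)/s+y)
def tri(p,n1,q1,n2,q2,z):
    r=[(cal(n),px(n,q)) for n,q in((n1,q1),(n2,q2))]
    t,e=cross([ray(*x) for x in r]); a,b=[plane(*x,z)[:2] for x in r]; print(p,"tri",t,e,"pl",a,b); return (a+b)/2
L=lambda p,q1,q2,z:tri(p,"lidB",q1,"lidC",q2,z)
H=lambda p,q1,q2,z:tri(p,"hubB",q1,"hubC",q2,z)
f=L("barfar",(151,110),(555,99),.053);n=L("barnear",(218,236),(621,228),.053);d=L("disc",(188,149),(586,153),.026)
g=L("lug",(133,42),(534,45),.004)
ang=lambda v:np.degrees(np.arctan2(v[1],v[0]))
print("bar mid",(f+n)/2,"len",np.hypot(*(f-n)),ang(f-n),"lug dir",ang(g-(f+n)/2),np.hypot(*(g-(f+n)/2)))
t=H("top",(228,465),(616,463),.07)
for z in(.01,.032):
    a=H("b1",(138,350),(542,357),z);b=H("b2",(292,487),(698,484),z);print(z,ang(a-t),np.hypot(*(a-t)),ang(b-t),np.hypot(*(b-t)))
E
```

```text
barfar tri [ 0.49   -0.413   0.0457] [np.float64(0.5), np.float64(0.5)] pl [ 0.4885 -0.4115] [ 0.4892 -0.4134]
barnear tri [ 0.5473 -0.3929  0.0513] [np.float64(0.3), np.float64(0.3)] pl [ 0.5463 -0.393 ] [ 0.547  -0.3928]
disc tri [ 0.5183 -0.4028  0.0166] [np.float64(0.1), np.float64(0.1)] pl [ 0.5153 -0.402 ] [ 0.5169 -0.403 ]
lug tri [ 0.4664 -0.42    0.0115] [np.float64(0.0), np.float64(0.0)] pl [ 0.4674 -0.4211] [ 0.4662 -0.4203]
bar mid [ 0.5177 -0.4027] len 0.06098675973733117 -161.3288386689401 lug dir -160.54697509588217 0.05402610130418582
top tri [0.426  0.2874 0.0645] [np.float64(0.3), np.float64(0.3)] pl [0.4245 0.2877] [0.4245 0.2889]
b1 tri [0.3862 0.2794 0.0364] [np.float64(0.4), np.float64(0.4)] pl [0.3901 0.2763] [0.3874 0.2732]
b2 tri [0.4604 0.299  0.0176] [np.float64(0.2), np.float64(0.2)] pl [0.4636 0.2987] [0.4626 0.2979]
0.01 -159.22308272901233 0.03818867450973179 14.576596810773488 0.03988414625194758
b1 tri [0.3862 0.2794 0.0364] [np.float64(0.4), np.float64(0.4)] pl [0.3872 0.2787] [0.3861 0.2785]
b2 tri [0.4604 0.299  0.0176] [np.float64(0.2), np.float64(0.2)] pl [0.455  0.2994] [0.4558 0.3015]
0.032 -165.66085503931103 0.03903612995412447 21.456419758627767 0.03322754695069837
```

Chopper centre is (0.5958, -0.0502), with the gap axis at 53.7° and the dots at 18.1°. The hub is at (0.4248, 0.288) with its blades along about 14.5°. Now pick up the hub.

```bash
python3 - <<'E'
from h import *
np.set_printoptions(suppress=True,precision=4)
y=np.radians(194.5); h=np.array([.4248,.288])
env.reach((*h,.12),down(y)); env.servo_line((*h,.049),rate=.1,f_stop=15)
print(env.sense()["tool_pos"]); env.close(40); s=env.sense(); print(s["finger_gap"],s["grasp_force"],s["contact_force"],s["joints"])
env.servo_line((*h,.25),rate=.2)
c=np.array([.5958,-.0502])
for d in (166,180,194.5,14.5): print(d,env.solve_ik((*c,.21),down(np.radians(d))))
env.reach((*c,.25),down(np.radians(180))); s=env.sense(); print(s["tool_pos"],s["finger_gap"],s["contact_force"],s["clock"])
a=camera("wrist"); save("heldA",a); b=camera("side"); save("heldB",b)
save("comp3",np.hstack([cv2.resize(a[150:420,100:460],(400,300)),cv2.resize(b[130:280,220:420],(400,300),interpolation=cv2.INTER_CUBIC)]))
E
```

```text
[0.4253 0.2883 0.0495]
0.24539995620624092 39.189084470053785 [-0.3614  0.1965  2.3735] [ 0.4421  0.1701  1.9565  0.0002  1.0143 -1.3819]
166 [-0.2159  0.1717  1.623   0.      1.3468 -1.5423]
180 [-0.2159  0.1717  1.623   0.      1.3468 -1.7867]
194.5 [-0.2159  0.1717  1.623   0.      1.3468 -2.0398]
14.5 [-0.2159  0.1717  1.623  -0.      1.3468  1.1018]
[ 0.5956 -0.049   0.2499] 0.24078000032478247 [-0.3307 -0.1106 -0.8044] 14.0167
```

View pics/comp3.png

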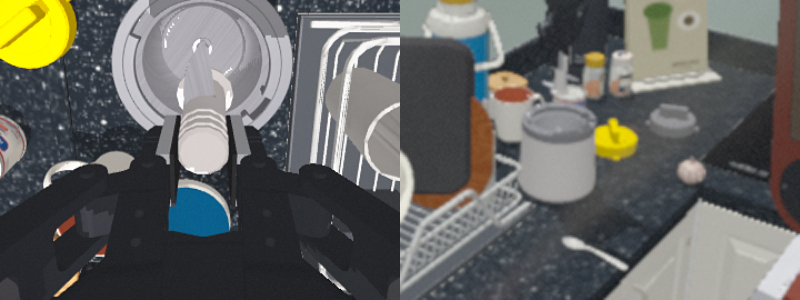

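The hub is held upright between the pads, with its core at (203,130) and the bowl below it. Lower it over the spindle.

```bash
python3 - <<'E'
from h import *
np.set_printoptions(suppress=True,precision=4)
c=np.array([.5958,-.0502])
r=env.servo_line((*c,.19),rate=.12,f_stop=15); print(r,env.sense()["tool_pos"])
r=env.servo_line((*c,.135),rate=.06,f_stop=15); s=env.sense(); print(r,s["tool_pos"],s["contact_force"],s["torque"],s["finger_gap"])
save("ins",camera("wrist")); print(s["clock"])
E
```

```text
False [ 0.5961 -0.0501  0.1904]
False [ 0.5961 -0.0503  0.1355] [ 0.7206 -0.4561  0.3537] [ 0.0479 -0.0188  0.0216] 0.24495115293487094
15.8333
```

```bash
python3 - <<'E'
from h import *
np.set_printoptions(suppress=True,precision=4)
c=np.array([.5958,-.0502])
env.ungrasp(); s=env.sense(); print(s["finger_gap"],s["contact_force"])
env.servo_line((*c,.20),rate=.15); 
look("chopC",(c[0]-.02,c[1]+.01,.25),2.9); look("chopD",(c[0]-.05,c[1]-.02,.23),2.9)
out=[]
for n in("chopC","chopD"):
    u,v=proj(cal(n),np.array([*c,.144])).astype(int); print(n,u,v); im=cv2.imread(f"pics/{n}.png")[v-75:v+75,u-100:u+100]; out.append(cv2.resize(im,(400,300),interpolation=cv2.INTER_CUBIC))
cv2.imwrite("pics/comp4.png",np.hstack(out)); print(env.sense()["clock"])
E
```

```text
0.9987061321543861 [-0.3535  0.3777 -0.1849]
chopC 276 234
chopD 321 271
17.8667
```

View pics/comp4.png

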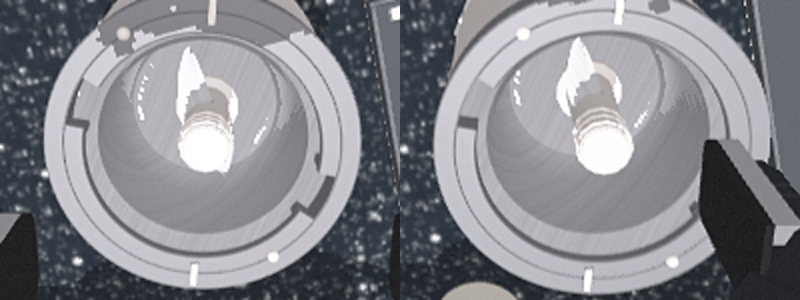

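The hub sits over the spindle, its top at (205,147) and (603,148), close to where a level top would project. I'll press it with shut fingers to confirm the height and seat it fully.

```bash
python3 - <<'E'
from h import *
np.set_printoptions(suppress=True,precision=4)
print(cross([ray(cal("chopC"),(278.5,232.5)),ray(cal("chopD"),(322.5,270.))]))
c=np.array([.5958,-.0502])
env.close(30); env.reach((*c,.19),down(np.pi))
env.servo_line((*c,.155),rate=.1,f_stop=8)
r=env.servo_line((*c,.136),rate=.04,f_stop=12); s=env.sense(); print(r,s["tool_pos"],s["contact_force"],s["clock"])
env.servo_line((*c,.25),rate=.25)
env.ungrasp()
# lid plans: bar axis 18.7deg (mod 180); gap axis 53.7; dot 18.1. tool x along bar
for y0 in (18.7,198.7,-161.3):
    g=53.7+y0-18.7
    print(y0,[None if q is None else q[[0,5]].round(2) for q in (env.solve_ik((.5177,-.4027,.1),down(np.radians(y0))),env.solve_ik((*c,.2),down(np.radians(g))),env.solve_ik((*c,.17),down(np.radians(g-40))))])
E
```

```text
(array([ 0.5949, -0.0488,  0.1425]), [np.float64(0.3), np.float64(0.3)])
True [ 0.5971 -0.0504  0.144 ] [-0.7325  0.6512  5.6781] 19.8833
18.7 [array([-0.78,  0.46]), array([-0.22,  0.42]), array([-0.22,  1.12])]
198.7 [array([-0.78, -2.68]), None, array([-0.22, -2.03])]
-161.3 [array([-0.78, -2.68]), None, array([-0.22, -2.03])]
```

The hub is fully down: its top is felt at z=0.144, level with the collar. Now grasp the grey lid.

```bash
python3 - <<'E'
from h import *
np.set_printoptions(suppress=True,precision=4)
l=np.array([.5173,-.4027]); y=np.radians(18.7); c=np.array([.5958,-.0502])
env.reach((*l,.12),down(y)); r=env.servo_line((*l,.031),rate=.1,f_stop=12); print(r,env.sense()["tool_pos"])
env.close(100); s=env.sense(); print(s["finger_gap"],s["grasp_force"],s["contact_force"])
env.servo_line((*l,.06),rate=.1); env.servo_line((*l,.25),rate=.25)
env.reach((*c,.25),down(np.radians(53.7))); env.wait(.3)
C=calibration("wrist"); im=camera("wrist"); save("lidheld",im); np.save("pics/lidheld_T.npy",C["T"]); s=env.sense(); print(s["finger_gap"],s["tool_pos"],s["clock"],s["contact_force"])
for dx in(-.058,.058):
    d=np.array([np.cos(np.radians(53.7)),np.sin(np.radians(53.7))])
    print("lug px",proj(C,np.array([*(s["tool_pos"][:2]+dx*d),s["tool_pos"][2]-.031+.0065])), "gap px",proj(C,np.array([*(c+dx*1.05*d),.144])))
b=camera("side");t=camera("top")
save("comp5",np.vstack([im,np.hstack([cv2.resize(b[130:250,240:400],(280,180)),cv2.resize(t[150:250,250:406],(280,180))])]))
E
```

```text
False [ 0.5178 -0.4032  0.0319]
0.16148378412076891 99.7646176815033 [0.4795 1.1818 2.9886]
0.16127426318827323 [ 0.5958 -0.0509  0.25  ] 27.925 [-0.817  -0.5336 -1.5712]
lug px [281.2216 331.8443] gap px [281.0954 274.9809]
lug px [280.6512 152.3597] gap px [280.6692 138.3996]
```

View pics/comp5.png

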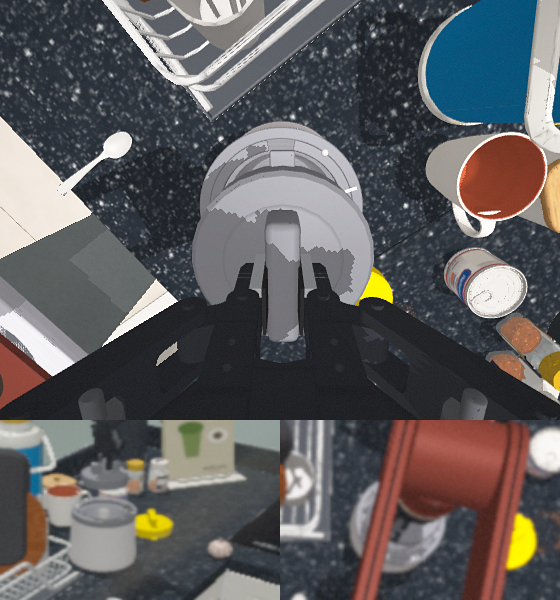

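The lid is held level, its front lug at (283,158) in line with the gap at (283,145). Lower it in.

```bash
python3 - <<'E'
from h import *
np.set_printoptions(suppress=True,precision=4)
c=np.array([.5958,-.0502])
env.servo_line((*c,.185),rate=.12); env.wait(.2); print(env.sense()["contact_force"])
r=env.servo_line((*c,.158),rate=.03,f_stop=10); s=env.sense(); print(r,s["tool_pos"],s["contact_force"],s["torque"],s["clock"],s["finger_gap"])
E
```

```text
[ 0.4455  0.5603 -1.7417]
True [ 0.5955 -0.0502  0.1616] [-0.5598  0.9186  3.4517] [ 0.0232 -0.0289 -0.0164] 29.65 0.1627829773086059
```

Seated: the TCP is at 0.1616 against an expected 0.162, so the lugs are in the gaps. Turn clockwise in steps, watching torque.

```bash
python3 - <<'E'
from h import *
np.set_printoptions(suppress=True,precision=4)
c=np.array([.5957,-.0502])
for a in (.1,.25,.4,.52,.62):
    env.reach((*c,.1613),down(np.radians(53.7)-a)); env.wait(.15); s=env.sense()
    x=R.from_quat(s["tool_rot"]).as_matrix()[:,0]
    print(a,"turned",round(np.radians(53.7)-np.arctan2(x[1],x[0]),3),s["tool_pos"],"F",s["contact_force"],"M",s["torque"],"gap",round(s["finger_gap"],3),s["clock"])
    if abs(s["torque"][2])>.4: break
C=calibration("wrist"); im=camera("wrist"); save("turned",im); np.save("pics/turned_T.npy",C["T"])
print(proj(C,np.array([*c,.183])))
for k in(18.1,198.1): print(proj(C,np.array([c[0]+.0615*np.cos(np.radians(k)),c[1]+.0615*np.sin(np.radians(k)),.145])))
cv2.imwrite("pics/comp6.png",cv2.resize(cv2.imread("pics/turned.png")[90:390,130:430],(600,600),interpolation=cv2.INTER_CUBIC))
E
```

```text
0.1 turned 0.098 [ 0.5958 -0.0501  0.1615] F [-1.0164  0.9405  2.8172] M [0.1762 0.1895 0.0824] gap 0.163 30.05
0.25 turned 0.247 [ 0.5957 -0.05    0.1615] F [-1.5835  2.9123  5.7342] M [0.3907 0.3512 0.1288] gap 0.162 30.4667
0.4 turned 0.398 [ 0.5957 -0.0501  0.1615] F [-2.0252  2.738   5.4919] M [ 0.3665  0.3751 -0.0455] gap 0.162 30.8833
0.52 turned 0.518 [ 0.5957 -0.05    0.1616] F [-2.1668  2.4859  5.1968] M [0.3607 0.3265 0.0144] gap 0.162 31.2833
0.62 turned 0.617 [ 0.5958 -0.0499  0.1615] F [-2.4006  2.0905  4.4516] M [ 0.418   0.3837 -0.049 ] gap 0.157 31.6833
[281.5889 292.8501]
[282.2402 148.4669]
[281.5358 345.851 ]
```

View pics/comp6.png

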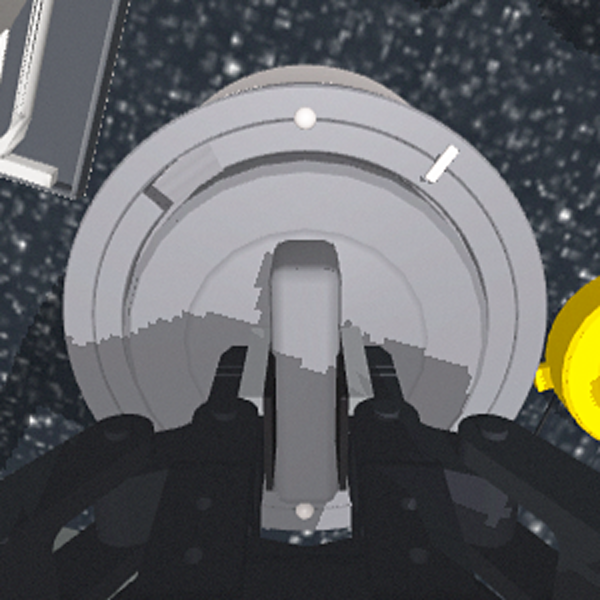

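The bar points straight at both dots, (305,118) and (305,510), and the gap at (180,180) is empty. I'll check that it holds steady, then hand in.

```bash
python3 - <<'E'
from h import *
np.set_printoptions(suppress=True,precision=4)
a=cv2.imread("pics/turned.png").astype(int); env.wait(.8); s=env.sense(); b=camera("wrist")[:,:,::-1].astype(int)
x=R.from_quat(s["tool_rot"]).as_matrix()[:,0]
print(np.abs(a-b).mean(),np.radians(53.7)-np.arctan2(x[1],x[0]),s["torque"],s["finger_gap"],s["grasp_force"],s["clock"])
if np.abs(a-b).mean()<3: print(env.finish_job())
E
```

```text
1.7037329931972789 0.6174502195810754 [ 0.4348  0.3584 -0.0393] 0.16280997876737088 100.08739471435547 32.5333
the job is handed in; nothing more can be done
None
```

Handed in at 32.5 s: the blade hub is fully down on the spindle and released, and the lid is seated and turned clockwise to 0.617 rad. The gripper still holds it with its bar in line with the pulse dots, but the wrist torque reading did not clearly show the spring's push there.

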